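# Shut the draught shield and tare the laboratory balance

### The arm

A 6-joint arm with a two-finger parallel gripper is mounted at the origin on the work surface. World frame = base frame: x ahead of the robot, y to its left, z up, the work surface at z = 0. Lengths are in m, angles in rad, forces in N, time in s.
With the tool pointing down it reaches from about 0.325 to 0.775 m from the base axis. Payload 5.5 kg.
Tool frame: the origin (TCP) lies on the front face of the gripper's body, between the roots of the fingers; the fingertips stand 80 mm ahead of it and the grasp point (between the pads) lies 61 mm ahead of it; x points along the fingers, z is the direction in which the jaws open and shut, and the axes are right-handed (so a half turn about x gives the same grasp; the last joint's range is limited). The gripper opens to 88 mm and grips with 3 to 60 N. Pads are 20 mm wide; open, the fingers measure 115 mm over their backs; the gripper's body (75 mm by 178 mm) begins 61 mm behind the grasp point.
Start: joints at [-0.057, 0.091, 1.231, -0, 1.82, -0.057], TCP at [0.6, -0, 0.303] pointing down, gripper open.
Joint ranges: [-2.87, 2.87], [-0.86, 2.18], [0.17, 2.46], [-1.51, 4.65], [0.06, 2.69], [-2.65, 2.65]. Speed limits (rad/s): [2.57, 2.57, 3.01, 3.14, 3.14, 3.14].

### API

Orientations are given as a rotation vector (axis times angle).
In Python, from cell import env, cams, hand_in gives the robot as it stands.
- The arm moves only by the tool step_arm, never from a script. Its argument "targets" is a list that holds one entry, the list of rows, each a list of 4 numbers: the shift along the world's x, y, z in mm, then the turn about the world's z in rad. A call has exactly 8 rows; each row is the pose to reach, as a shift and turn from the pose measured when the call began; what a row does not reach only later rows make up. A row lasts 1/12 s, in which the tool goes at most 41.7 mm and 7.16 degrees, less where a joint would pass 70% of its speed; a pose out of reach is approached as far as the arm can. A call with a gripper value outside its range is refused whole. "hand" is the closure, from 0 (fully open) to 1 (shut), set as the call begins (left out, the last holds). The fingers move at their own pace and stop on an object; the grip force is fixed at half the most. Time passes only in rows, so rows that repeat a pose let the fingers close, or fill a call up. It gives the time, the measured TCP pose, the force and the opening at its end, in the units of the state.
- env.get_obs(): the state, without advancing time (a new reading comes with each control period).
- cams.get_image(name): name is "scene" or "side" or "wrist"; returns a dict with "image" (400x640x3 uint8, red, green, blue), "range_z" (400x640 float32, m along the optical axis (not along the pixel's ray), 0 where there is no reading), "fx", "fy", "cx", "cy" (pixels), "eye" and "orientation" of the camera in the world; the wrist camera has in their place "mount" (4x4, takes a point from camera to tool coordinates, whose origin is the TCP and whose axes are the tool frame's). Camera axes: x right, y down, z forward; pixel columns grow to the right and rows downward; lengths in m; the calibration is good to about 2 mm. A picture is of the moment at which its call begins: read the wrist's pose just before it.
- hand_in(): hands the job in, once; it reports no verdict.
The state is a dict: "time": time; "q": joint angles; "joint_vel": joint speeds; "effort": joint torques, N m; "ee_pos": TCP position; "orientation": TCP orientation; "wrist_force": force on the tool from outside, world axes, zero at the start; "wrist_torque": the same for the moment, N m; "gripper_width": finger opening in m.
Only numpy, scipy, OpenCV 4.12 (cv2) and the standard library are available. Lean on these libraries where they do the work, as an engineer would, in place of code of your own. Each camera call takes 0.05 s, during which the arm holds its last target.

### The job

Get the laboratory balance ready to weigh: slide the clear lid of its draught shield fully shut by pushing its black wedge-shaped tab with the outside of the fingers, then reach the fingertips down into the round well on the console, press the sunken tare key all the way down, hold it there for about a second, and let it come back up. Pick nothing up: leave the key in the square well, the beaker on the pan, the two brass weights and the other things on the bench where they are.

Things in the scene. Friction and masses are not known exactly. Their poses are not given: they have to be found in the camera images.
- balance: White balance fixed to the bench, 310 (x) by 230 (y) mm. Origin: centre of its underside, z = 0; its x axis points from the console (x -155 to -55 mm, 75 mm high, holds the two well blocks) to the clear draught shield (x -30 to 140, y -80 to 80 mm, on a 55 mm high base, rim 125 mm above the bench, pan inside); y to its left, z up. At yaw 0 the console is nearest the robot.
- lid (a joint): Lid opening, m: 0 = fully shut (at its stop, edges flush with the shield), 0.12 = fully open. It slides along the balance's y, opens towards +y, starts 0.06 to 0.11 open, has 1.5 N friction and stays where left. Clear plate, 170 (x) by 160 (y) by 6 mm, with an aluminium frame, lying level on the shield; top 131 mm above the bench (frame 133).
- lid_push (a point): Centre of the flat upright face of the lid's black wedge-shaped tab. The face looks to the balance's +y, is 70 mm wide (x), 131 to 161 mm above the bench, at x = 55 mm, y = 30 mm + the lid's opening from the balance's origin. On its -y side the tab slopes down to the lid over 40 mm: it cannot be pinched. Push the face towards -y to shut the lid.
- round_pod_rim (a point): Centre of the mouth of the round well, 46 mm in diameter, in a white block 62 x 62 x 24 mm on the console, its sides parallel to the balance's, its top 99 mm above the bench; the tare key is sunk in it. It stands 58 mm left or right (+y or -y) of the balance's origin at x = -105 mm; the square well has the other place.
- tare_key (a joint): How far the tare key is pressed, m: 0 = up, 0.006 = fully down. Its spring takes 1 N to start and 4 N fully down.
- tare_key_top (a point): Centre of the top face of the tare key: a round black cap 28 mm in diameter, 14 mm below the rim of the round well when up, 20 mm when fully down.
- square_pod_rim (a point): Centre of the mouth of the square well (46 x 46 mm) in a second white block of the same size and height. The calibration key, which is to be left alone, is sunk in it.
- cal_key (a joint): How far the calibration key (black, 27 mm square cap in the square well) is pressed, m: 0 = up. Leave it alone.
- beaker: Loose small glass beaker, 52 mm in diameter, 52 mm high, on the pan inside the shield; origin at its underside. Leave it alone.
- weight_small: Loose brass weight, 18 mm in diameter, 26 mm high, on the console between the two well blocks; origin at its underside.
- weight_large: Loose brass weight, 26 mm in diameter, 40 mm high, on the narrow ledge of the balance to the right (-y) of the shield; origin at its underside.
- flask: Loose conical glass flask, 72 mm wide, 98 mm high, on the bench; origin at its underside.
- jar: Loose amber jar with black cap, 48 mm in diameter, 70 mm high, on the bench; origin at its underside.
- dishes: Loose stack of clear dishes, 90 mm in diameter, 32 mm high, on the bench; origin at its underside.
- spatula: Loose steel spatula, 190 mm long, lying on the bench; origin at its underside.

How it is judged:
By the outcome, as a careful person would: the job done as asked, in the order asked, and still so for the second after the job is handed in, with the robot touching nothing.
It also fails if it takes over 48 s, if anything falls off the work surface, if the arm or the gripper's body presses on something with over 40 N, if the wrist force passes 120 N, or if a joint passes its speed limit or range.

## Working session

There is one attempt and no reset: what is moved stays moved. The work goes in short steps, Python scripts to look and compute and a tool call to move; the robot and the scene stay as the last step left them, time stands still between calls to the robot, and variables do not carry over. Pictures are saved under pics/ and viewed, and the job is handed in when it is done.

Besides the shell and the picture viewer there is one more tool, called after "Call:" as a command line: name --argument value ..., lists and objects as JSON in quotes. step_arm: Moves the arm, as the interface text tells. Its arguments: {"type":"object","properties":{"targets":{"type":"array"},"hand":{"type":"number"}},"required":["targets"]}

```bash
ls; mkdir -p pics; python3 - <<'E'
from cell import env,cams
import cv2,numpy as np
o=env.get_obs();print(o)
for n in ["scene","side","wrist"]:
    d=cams.get_image(n);cv2.imwrite(f"pics/{n}0.png",d["image"][:,:,::-1]);np.savez(f"pics/{n}0.npz",**d)
    print(n,{k:v for k,v in d.items() if k not in("image","range_z")})
E
```

```text
pics
{'time': 0.0, 'q': array([-5.66900097e-02,  9.18580032e-02,  1.23183785e+00, -3.10140158e-05,
        1.81979050e+00, -5.66930386e-02]), 'joint_vel': array([ 0.00035862,  0.00145316,  0.001957  ,  0.00102872,  0.00114503,
       -0.00012957]), 'effort': array([-3.13584051e-04, -4.46447504e+01, -4.06449509e+01,  6.96761138e-02,
        2.93726998e-02, -1.50731516e-04]), 'ee_pos': array([5.99869051e-01, 3.53943848e-06, 3.01534367e-01]), 'orientation': array([6.43156104e-05, 1.57268868e+00, 5.71110403e-05]), 'wrist_force': array([ 0.56817034,  0.49965447, -0.23845971]), 'wrist_torque': array([-0.06843933, -0.0053866 ,  0.00336804]), 'gripper_width': 0.08797899935120536}
scene {'fx': 433.4814068886055, 'fy': 433.4814068886055, 'cx': 322.47286814057446, 'cy': 200.01947063144308, 'eye': array([1.3737228 , 0.08347705, 0.95524955]), 'orientation': array([-1.69482481, -1.89562081,  0.76203265])}
side {'fx': 476.54990646050595, 'fy': 476.54990646050595, 'cx': 326.96443628893996, 'cy': 194.87990537812368, 'eye': array([ 0.0664925 , -0.7846625 ,  0.85344523]), 'orientation': array([-2.19589715,  0.64757165, -0.31057232])}
wrist {'fx': 316.07642230542973, 'fy': 316.07642230542973, 'cx': 322.3915663139749, 'cy': 195.0793607600892, 'mount': array([[-6.44156481e-04, -2.91173099e-01,  9.56670169e-01,
        -8.25700704e-02],
       [ 5.19893001e-04, -9.56670335e-01, -2.91172799e-01,
         7.88046531e-02],
       [ 9.99999657e-01,  3.09805279e-04,  7.67624252e-04,
         6.51639490e-05],
       [ 0.00000000e+00,  0.00000000e+00,  0.00000000e+00,
         1.00000000e+00]])}
```

View pics/scene0.png

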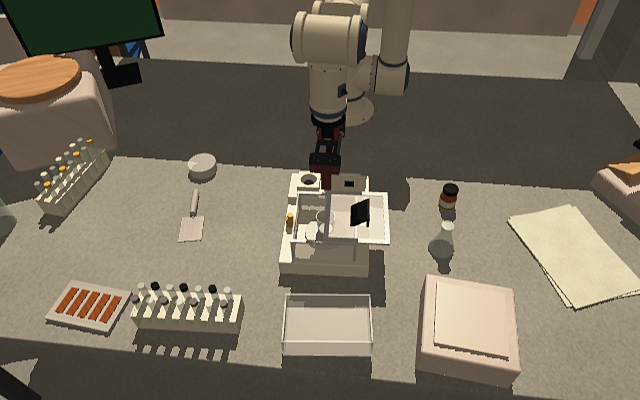

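View pics/side0.png

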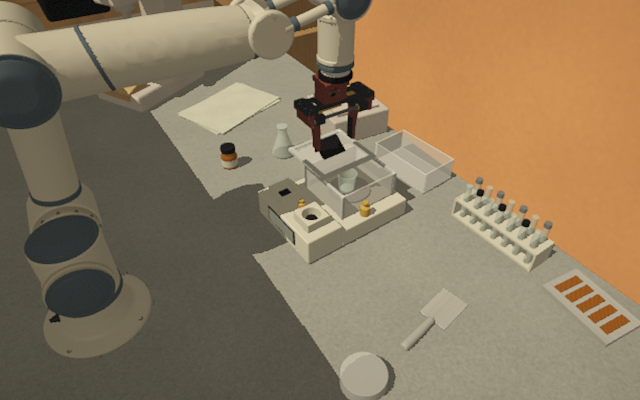

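View pics/wrist0.png

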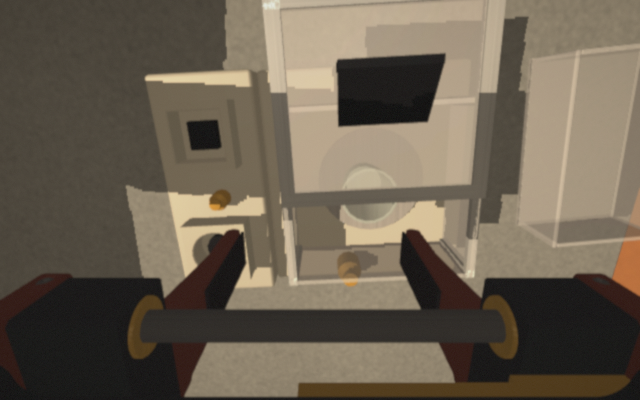

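The wrist view shows the square well at (204,135), the round well at about (210,250), the tab at (390,90), and the lid's leading frame edge at about v=197. The scene view puts the round well at (308,180) and the tab at (360,212). I'll measure with depth next.

```bash
cat > h.py <<'E'
import numpy as np,cv2
from scipy.spatial.transform import Rotation as R
def cloud(d,obs=None):
    z=d["range_z"].astype(float);v,u=np.mgrid[:z.shape[0],:z.shape[1]]
    p=np.stack([(u-d["cx"])/d["fx"]*z,(v-d["cy"])/d["fy"]*z,z],-1)
    if "mount" in d:
        m=d["mount"];p=p@m[:3,:3].T+m[:3,3]
        r=R.from_rotvec(obs["orientation"]).as_matrix();return p@r.T+obs["ee_pos"]
    return p@R.from_rotvec(d["orientation"]).as_matrix().T+d["eye"]
E
python3 - <<'E'
from h import *
from cell import env
o=env.get_obs()
for n in ["wrist","scene","side"]:
    d=dict(np.load(f"pics/{n}0.npz"));P=cloud(d,o);im=d["image"].astype(int);ok=d["range_z"]>0
    x,y,z=P[...,0],P[...,1],P[...,2]
    box=ok&(x>.35)&(x<.85)&(abs(y)<.25)
    for nm,m in [("pod",box&(abs(z-.099)<.004)&(x<.60)),("console",box&(abs(z-.075)<.004)&(x<.60)),("tab",box&(z>.134)&(z<.166)&(im.sum(-1)<110)&(y>-.05)),("ledge",box&(abs(z-.055)<.003))]:
        if m.sum()<10: print(n,nm,m.sum());continue
        q=P[m][:,:2].astype(np.float32);print(n,nm,m.sum(),P[m].min(0).round(4),P[m].max(0).round(4),P[m].mean(0).round(4),cv2.minAreaRect(q))
d=np.load("pics/wrist0.npz")["image"][:,:,::-1]
cv2.imwrite("pics/wcrop.png",cv2.resize(d[40:300,130:510],None,fx=2.1,fy=2.1,interpolation=3))
d=np.load("pics/scene0.npz")["image"][:,:,::-1]
cv2.imwrite("pics/scrop.png",cv2.resize(d[160:290,270:410],None,fx=4.5,fy=4.5,interpolation=3))
E
```

```text
wrist pod 3928 [ 0.455  -0.0997  0.095 ] [0.5995 0.0779 0.103 ] [0.4909 0.008  0.0994] ((0.527303159236908, -0.01009775698184967), (0.13671612739562988, 0.17816060781478882), 3.00120210647583)
wrist console 12397 [ 0.436  -0.1255  0.071 ] [0.5995 0.1052 0.079 ] [0.4974 0.015  0.0755] ((0.51839280128479, -0.010202743113040924), (0.15441328287124634, 0.22936215996742249), 2.9874682426452637)
wrist tab 5850 [0.61   0.0602 0.134 ] [0.6802 0.1062 0.1643] [0.6458 0.0847 0.15  ] ((0.6452468037605286, 0.08295946568250656), (0.06859252601861954, 0.04306311160326004), 3.283644676208496)
wrist ledge 7337 [ 0.534 -0.122  0.052] [0.85   0.1218 0.058 ] [ 0.6344 -0.0286  0.0556] ((0.6930161714553833, 7.840245962142944e-05), (0.30675825476646423, 0.22810246050357819), 3.248134136199951)
scene pod 299 [ 0.4592 -0.1001  0.095 ] [0.583  0.0767 0.1029] [ 0.5105 -0.0318  0.097 ] ((0.5204372406005859, -0.009614042937755585), (0.11644814908504486, 0.17812322080135345), 3.3292434215545654)
scene console 456 [ 0.4404 -0.1265  0.071 ] [0.5955 0.1021 0.0789] [ 0.4965 -0.0238  0.0733] ((0.5183996558189392, -0.0
[... 556 characters left out ...]
0988] ((0.523267388343811, -0.009308397769927979), (0.1376936435699463, 0.18203003704547882), 4.11511754989624)
side console 1387 [ 0.4333 -0.1297  0.071 ] [0.5988 0.1003 0.079 ] [ 0.4843 -0.0372  0.075 ] ((0.5163800120353699, -0.01187724620103836), (0.15704016387462616, 0.23064596951007843), 2.978580951690674)
side tab 340 [0.6069 0.0607 0.1341] [0.6788 0.1036 0.163 ] [0.6445 0.0819 0.1466] ((0.6432244181632996, 0.08235344290733337), (0.07124600559473038, 0.04083253815770149), 2.8992562294006348)
side ledge 1412 [ 0.4327 -0.1304  0.052 ] [0.8494 0.2479 0.058 ] [ 0.6345 -0.0468  0.055 ] ((0.6446717977523804, 0.05915020406246185), (0.42714446783065796, 0.35996654629707336), 3.104846239089966)
```

View pics/wcrop.png

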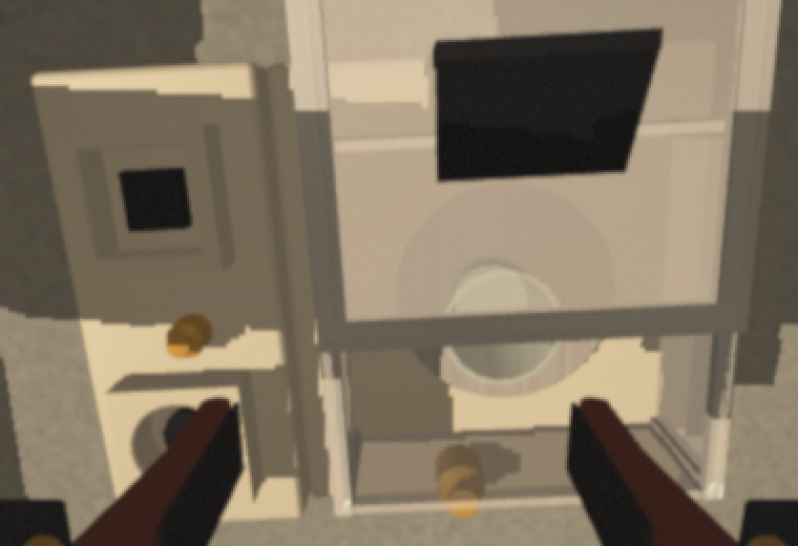

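View pics/scrop.png

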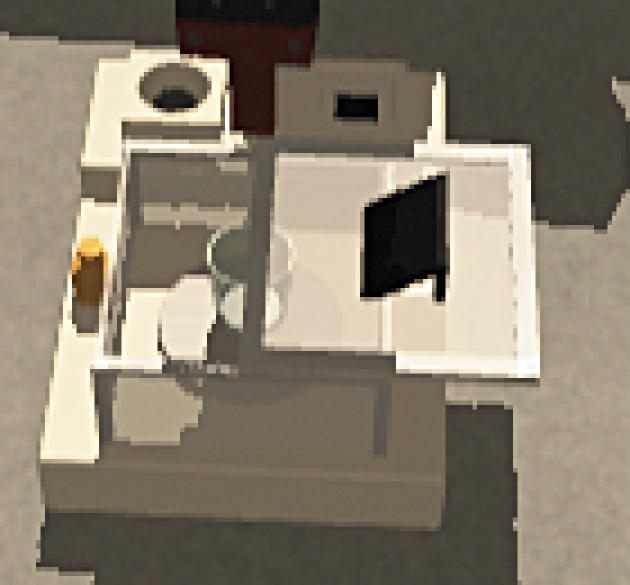

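```bash
python3 - <<'E'
from h import *
from cell import env
o=env.get_obs()
for n in ["wrist","scene","side"]:
    d=dict(np.load(f"pics/{n}0.npz"));P=cloud(d,o);im=d["image"].astype(int);ok=d["range_z"]>0
    x,y,z=P[...,0],P[...,1],P[...,2]
    box=ok&(x>.40)&(x<.545)&(abs(y)<.25)
    for nm,m in [("pods",box&(abs(z-.099)<.003)&(x<.53)),("sq",box&(abs(z-.099)<.003)&(y>0)&(x<.53)),("rnd",box&(abs(z-.099)<.003)&(y<0)&(x<.53)),("console",box&(z>.07)&(z<.102)),("rkey",box&(abs(z-.085)<.004)&(y<-.04)&(im.sum(-1)<130)),("ckey",box&(abs(z-.085)<.004)&(y>.02)&(im.sum(-1)<130)),
      ("tabface",ok&(x>.58)&(x<.7)&(y>.09)&(y<.125)&(z>.135)&(z<.166)&(im.sum(-1)<110))]:
        if m.sum()<10: print(n,nm,m.sum());continue
        q=P[m][:,:2].astype(np.float32);print(n,nm,m.sum(),P[m].min(0).round(4),P[m].max(0).round(4),P[m].mean(0).round(4),cv2.minAreaRect(q))
E
```

```text
wrist pods 3678 [ 0.455  -0.0997  0.096 ] [0.5261 0.0779 0.102 ] [0.4881 0.0112 0.0995] ((0.4905698299407959, -0.011968158185482025), (0.06288065016269684, 0.17813195288181305), 2.8650944232940674)
wrist sq 2389 [0.455 0.014 0.096] [0.5202 0.0779 0.1018] [0.4874 0.0471 0.0995] ((0.48761463165283203, 0.04586336389183998), (0.0627744048833847, 0.062284547835588455), 2.9206206798553467)
wrist rnd 1289 [ 0.4612 -0.0997  0.096 ] [ 0.5261 -0.0122  0.102 ] [ 0.4894 -0.0552  0.0995] ((0.4928169548511505, -0.05669863894581795), (0.06287968158721924, 0.08851238340139389), 2.8205621242523193)
wrist console 18938 [ 0.436  -0.1255  0.07  ] [0.545  0.1052 0.102 ] [0.4943 0.014  0.082 ] ((0.4910692870616913, -0.011578269302845001), (0.099541574716568, 0.22936543822288513), 2.8982927799224854)
wrist rkey 115 [ 0.4813 -0.0731  0.0815] [ 0.4964 -0.0555  0.0873] [ 0.4878 -0.0628  0.0854] ((0.48699548840522766, -0.06305685639381409), (0.02196061983704567, 0.007129220757633448), 52.07952117919922)
wrist ckey 804 [0.4742 0.0332 0.081 ] [0.5019 0.0594 0.0878] [0.4888 0.0468 0.0856] ((0.48801389336586, 0.04
[... 2335 characters left out ...]
 0.0834] ((0.48832395672798157, -0.013352356851100922), (0.10133292526006699, 0.23043878376483917), 2.81948184967041)
side rkey 38 [ 0.4808 -0.0821  0.0817] [ 0.5024 -0.0611  0.0883] [ 0.4925 -0.07    0.0853] ((0.4920749366283417, -0.07120855152606964), (0.016747623682022095, 0.02391986735165119), 53.29450988769531)
side ckey 46 [0.473  0.0343 0.0813] [0.4966 0.0564 0.0884] [0.4849 0.0462 0.085 ] ((0.4849301874637604, 0.04609739035367966), (0.021875891834497452, 0.022938324138522148), 84.99673461914062)
side tabface 93 [0.6069 0.09   0.1371] [0.678  0.1036 0.163 ] [0.6498 0.0957 0.1554] ((0.642370343208313, 0.09580279141664505), (0.07091404497623444, 0.013417783193290234), 2.013601303100586)
```

Balance pose: yaw is about 0.050 rad and the origin is near (0.5957, -0.0066). The round well is at about (0.4937, -0.0697). The tab face is at about (0.644, 0.104), so the lid is open about 78 mm. I'll close the gripper and turn it so the finger backs face the tab.

Call:
step_arm --targets '[[[5,17,0,0.12],[11,34,0,0.24],[16,51,0,0.36],[22,68,0,0.48],[27,85,0,0.6],[32,102,0,0.72],[38,119,0,0.84],[43,135,0,0.96]]]' --hand 1

```text
time: 0.82
ee_pos: [0.6431, 0.136, 0.3012]
orientation: [-0.754, 1.438, 0.753]
wrist_force: [-0.5, -0.8, 0.6]
gripper_width: 0.038
```

Call:
step_arm --targets '[[[0,0,0,0.12],[0,0,0,0.24],[0,0,0,0.36],[0,0,0,0.48],[0,0,-10,0.6],[0,0,-20,0.66],[0,0,-30,0.66],[0,0,-40,0.66]]]'

```text
time: 1.48
ee_pos: [0.643, 0.136, 0.26]
orientation: [-1.249, 1.186, 1.248]
wrist_force: [0.2, -0.1, -0.1]
gripper_width: 0.0007
```

```bash
python3 - <<'E'
from h import *
from cell import env,cams
o=env.get_obs();print(o["ee_pos"],R.from_rotvec(o["orientation"]).as_matrix().round(3),o["wrist_force"],o["gripper_width"],o["time"])
a=cams.get_image("scene")["image"][150:300,250:430];b=cams.get_image("side")["image"][80:280,240:440]
cv2.imwrite("pics/s1.png",cv2.hconcat([cv2.resize(a,(400,333)),cv2.resize(b,(333,333))])[:,:,::-1])
E
```

```text
[0.64299751 0.13597414 0.26001858] [[-0.001 -0.999 -0.053]
 [-0.002 -0.053  0.999]
 [-1.     0.001 -0.002]] [ 0.19749603 -0.10117085 -0.14836531] 0.0006767801866569506 1.4833
```

View pics/s1.png

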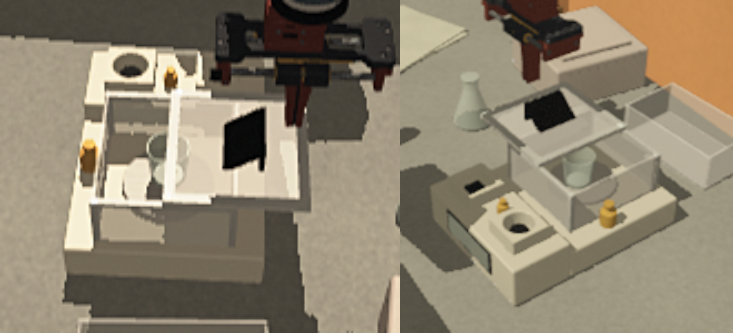

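The gripper is closed, beside the tab on its +y side and aligned. Next I'll lower it and start pushing.

Call:
step_arm --targets '[[[0,0,-12,0],[0,0,-24,0],[0,0,-36,0],[0,-5,-36,0],[0,-10,-36,0],[1,-15,-36,0],[1,-20,-36,0],[1,-25,-36,0]]]'

```text
time: 2.25
ee_pos: [0.6439, 0.1105, 0.2232]
orientation: [-1.248, 1.187, 1.25]
wrist_force: [1.8, 1.6, 0.8]
gripper_width: 0.0007
```

```bash
python3 - <<'E'
from h import *
from cell import env,cams
o=env.get_obs();print(o["ee_pos"],o["wrist_force"])
a=cams.get_image("scene")["image"][150:300,250:430];b=cams.get_image("side")["image"][80:280,240:440]
cv2.imwrite("pics/s2.png",cv2.hconcat([cv2.resize(a,(400,333)),cv2.resize(b,(333,333))])[:,:,::-1])
E
```

```text
[0.6439416  0.11049847 0.22319734] [1.7520724  1.56261447 0.8427967 ]
```

View pics/s2.png

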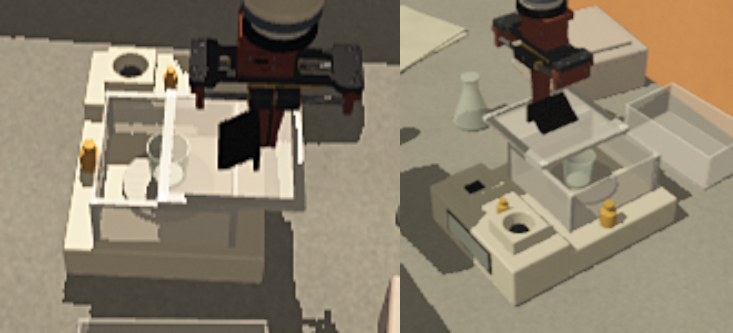

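The fingers are in contact and the lid is moving at about 1.6 N. I'll push on to just short of the stop.

Call:
step_arm --targets '[[[0,-8,0,0],[1,-16,0,0],[1,-24,0,0],[2,-32,0,0],[2,-40,0,0],[2,-48,0,0],[3,-56,0,0],[3,-62,0,0]]]'

```text
time: 3.02
ee_pos: [0.6469, 0.0467, 0.2231]
orientation: [-1.248, 1.189, 1.248]
wrist_force: [1.9, 1.1, -0.3]
gripper_width: 0.0003
```

Call:
step_arm --targets '[[[0,-1,0,0],[0,-2,0,0],[0,-3,0,0],[0,-4,0,0],[0,-5,0,0],[0,-6,0,0],[0,-6,0,0],[0,-6,0,0]]]'

```text
time: 3.68
ee_pos: [0.6469, 0.0407, 0.223]
orientation: [-1.248, 1.189, 1.249]
wrist_force: [1.3, 1.0, -0.3]
gripper_width: 0.0004
```

```bash
python3 - <<'E'
from h import *
from cell import env,cams
o=env.get_obs();print(o["ee_pos"],o["wrist_force"])
a=cams.get_image("scene")["image"][150:300,250:430];b=cams.get_image("side")["image"][80:280,240:440]
cv2.imwrite("pics/s3.png",cv2.hconcat([cv2.resize(a,(400,333)),cv2.resize(b,(333,333))])[:,:,::-1])
E
```

```text
[0.64685952 0.04072065 0.22300913] [ 1.30435215  0.97999657 -0.32499743]
```

View pics/s3.png

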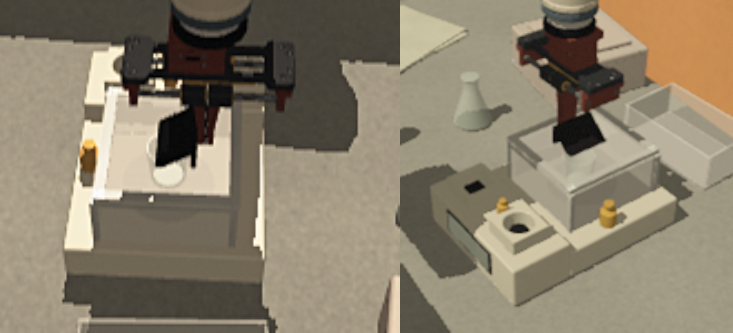

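The lid is nearly flush. I'll keep creeping until the force shows the stop.

Call:
step_arm --targets '[[[0,-1,0,0],[0,-1,0,0],[0,-2,0,0],[0,-2,0,0],[0,-3,0,0],[0,-3,0,0],[0,-3,0,0],[0,-3,0,0]]]'

```text
time: 4.45
ee_pos: [0.6468, 0.0376, 0.223]
orientation: [-1.248, 1.19, 1.248]
wrist_force: [-0.6, 1.2, 0.4]
gripper_width: 0.0005
```

Call:
step_arm --targets '[[[0,-1,0,0],[0,-1,0,0],[0,-2,0,0],[0,-2,0,0],[0,-2,0,0],[0,-3,0,0],[0,-3,0,0],[0,-3,0,0]]]'

```text
time: 5.12
ee_pos: [0.6468, 0.0371, 0.223]
orientation: [-1.246, 1.185, 1.252]
wrist_force: [1.1, 9.9, -0.7]
gripper_width: 0.0006
```

The force rose to 10 N and the motion stopped at y=0.0371, so the lid is at its stop. I'll back off, rise and check.

Call:
step_arm --targets '[[[0,5,0,0],[0,12,0,0],[0,20,0,0],[0,20,10,0],[0,20,25,0],[0,20,45,0],[0,20,65,0],[0,20,80,0]]]'

```text
time: 5.78
ee_pos: [0.6468, 0.0568, 0.3059]
orientation: [-1.248, 1.184, 1.25]
wrist_force: [0.6, 0.9, 0.2]
gripper_width: 0.0003
```

Call:
step_arm --targets '[[[-15,0,0,0],[-35,-5,0,0],[-60,-20,0,0],[-85,-40,0,0],[-110,-65,0,0],[-130,-90,0,0],[-143,-115,0,0],[-153,-127,0,0]]]'

```text
time: 6.45
ee_pos: [0.4923, -0.0725, 0.3073]
orientation: [-1.248, 1.186, 1.247]
wrist_force: [0.8, -0.7, 0.0]
gripper_width: 0.0006
```

```bash
python3 - <<'E'
from h import *
from cell import env,cams
o=env.get_obs();print(o["ee_pos"],o["wrist_force"])
D={n:cams.get_image(n) for n in["scene","side","wrist"]}
a=D["scene"]["image"][150:300,250:430];b=D["side"]["image"][80:280,240:440]
cv2.imwrite("pics/s4.png",cv2.hconcat([cv2.resize(a,(400,333)),cv2.resize(b,(333,333))])[:,:,::-1])
cv2.imwrite("pics/w4.png",D["wrist"]["image"][:,:,::-1])
for n,d in D.items():
    P=cloud(d,o);im=d["image"].astype(int);x,y,z=P[...,0],P[...,1],P[...,2];ok=d["range_z"]>0
    for nm,m in [("tab",ok&(x>.58)&(x<.72)&(abs(y)<.06)&(z>.136)&(z<.163)&(im.sum(-1)<110)),("rnd",ok&(x>.44)&(x<.531)&(y<-.03)&(y>-.12)&(abs(z-.099)<.003)),("key",ok&(x>.47)&(x<.52)&(y<-.05)&(y>-.09)&(abs(z-.084)<.004)&(im.sum(-1)<130))]:
        if m.sum()>10: print(n,nm,m.sum(),P[m].min(0).round(4),P[m].max(0).round(4),cv2.minAreaRect(P[m][:,:2].astype(np.float32)))
E
```

```text
[ 0.49226559 -0.07250251  0.30727995] [ 0.75666883 -0.70578193  0.01995901]
scene tab 291 [ 0.6139 -0.0096  0.136 ] [0.689  0.0278 0.1613] ((0.651353120803833, 0.009361487813293934), (0.07546532899141312, 0.03542742133140564), 2.217836380004883)
scene rnd 91 [ 0.4676 -0.0994  0.096 ] [ 0.5297 -0.0381  0.1004] ((0.498613566160202, -0.06899695843458176), (0.06166735291481018, 0.06073519587516785), 1.372009038925171)
scene key 24 [ 0.4826 -0.0827  0.0801] [ 0.4994 -0.0591  0.0851] ((0.49259597063064575, -0.06928408890962601), (0.01703202724456787, 0.020671335980296135), 38.851444244384766)
side tab 379 [ 0.6105 -0.0186  0.136 ] [0.6811 0.0245 0.1629] ((0.6459095478057861, 0.004168098792433739), (0.06935931742191315, 0.0436147004365921), 3.2262837886810303)
side rnd 303 [ 0.4592 -0.1033  0.096 ] [ 0.5245 -0.0373  0.102 ] ((0.49135661125183105, -0.07097095996141434), (0.06356918811798096, 0.0657588541507721), 3.2159223556518555)
side key 38 [ 0.4817 -0.0792  0.0818] [ 0.5031 -0.0597  0.0868] ((0.4927641451358795, -0.0694311261177063), (0.015028252266347408, 0.02372945286333561), 58.077877044677734)
wrist rnd 2450 [ 0.4605 -0.1023  0.096 ] [ 0.5257 -0.0377  0.1017] ((0.4933302402496338, -0.06986095011234283), (0.06273224204778671, 0.06208766624331474), 3.3328630924224854)
wrist key 524 [ 0.4794 -0.0818  0.0803] [ 0.5052 -0.0584  0.0876] ((0.4922591745853424, -0.07012946158647537), (0.02551967091858387, 0.02304070256650448), 3.9643614292144775)
```

View pics/s4.png

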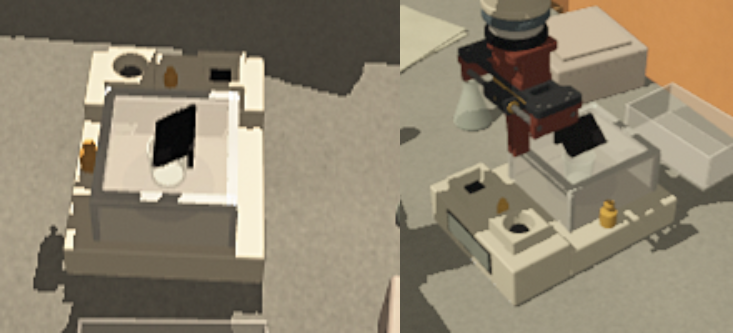

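View pics/w4.png

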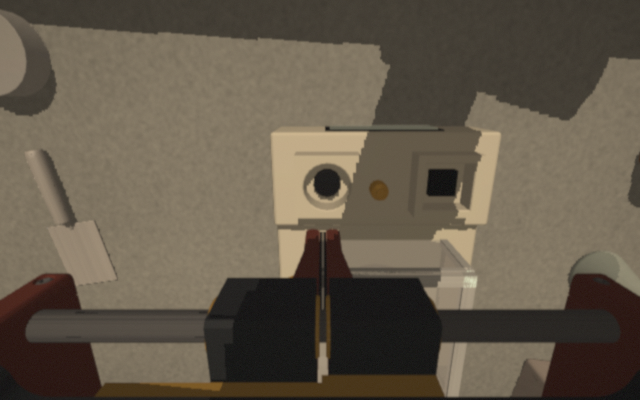

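The lid is flush on all sides in both views: the tab face is at y≈0.026, where fully shut puts it. The round well centre is (0.4933, -0.0699). I'll centre over it and descend.

Call:
step_arm --targets '[[[1,2.5,-5,0],[1,2.5,-20,0],[1,2.5,-40,0],[1,2.5,-65,0],[1,2.5,-90,0],[1,2.5,-108,0],[1,2.5,-118,0],[1,2.5,-120,0]]]'

```text
time: 7.27
ee_pos: [0.494, -0.0675, 0.1845]
orientation: [-1.246, 1.186, 1.251]
wrist_force: [0.3, -0.4, 0.1]
gripper_width: 0.0005
```

```bash
python3 - <<'E'
from h import *
from cell import env,cams
o=env.get_obs();print(o["ee_pos"],o["wrist_force"])
D={n:cams.get_image(n) for n in["scene","side","wrist"]}
a=D["scene"]["image"][150:300,250:430];b=D["side"]["image"][140:260,250:370]
cv2.imwrite("pics/s5.png",cv2.hconcat([cv2.resize(a,(400,333)),cv2.resize(b,(333,333))])[:,:,::-1])
cv2.imwrite("pics/w5.png",D["wrist"]["image"][:,:,::-1])
E
```

```text
[ 0.49396038 -0.06746318  0.18450167] [ 0.34415183 -0.37601487  0.07093334]
```

View pics/s5.png

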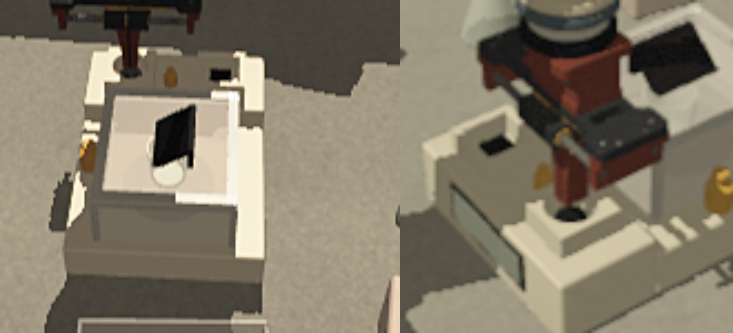

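View pics/w5.png

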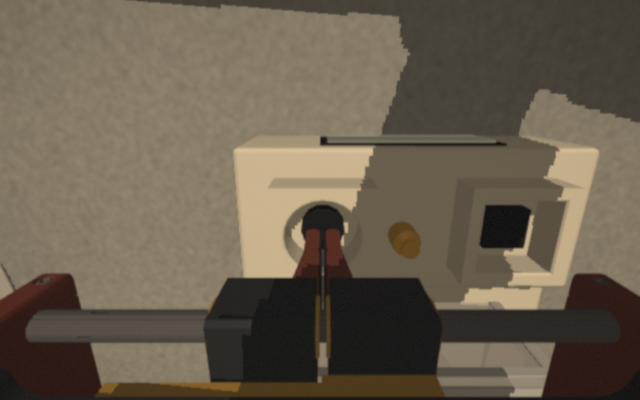

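The fingers are centred over the well. I'll go down into it and press slowly.

Call:
step_arm --targets '[[[0,-2,0,0],[0,-2,-3,0],[0,-2,-6,0],[0,-2,-9,0],[0,-2,-12,0],[0,-2,-15,0],[0,-2,-17,0],[0,-2,-18,0]]]'

```text
time: 8.08
ee_pos: [0.4948, -0.0702, 0.1696]
orientation: [-1.248, 1.184, 1.247]
wrist_force: [-0.5, 0.2, -0.4]
gripper_width: 0.0002
```

Call:
step_arm --targets '[[[0,0,-1,0],[0,0,-2,0],[0,0,-3,0],[0,0,-4,0],[0,0,-5,0],[0,0,-6,0],[0,0,-7,0],[0,0,-7,0]]]'

```text
time: 8.75
ee_pos: [0.4948, -0.0702, 0.1627]
orientation: [-1.248, 1.184, 1.246]
wrist_force: [-0.3, 0.3, 2.7]
gripper_width: 0.0004
```

Contact is confirmed at 2.7 N. Now I'll press to the bottom and hold.

Call:
step_arm --targets '[[[0,0,-2,0],[0,0,-4,0],[0,0,-5,0],[0,0,-5.5,0],[0,0,-5.5,0],[0,0,-5.5,0],[0,0,-5.5,0],[0,0,-5.5,0]]]'

```text
time: 9.42
ee_pos: [0.4949, -0.0702, 0.1591]
orientation: [-1.249, 1.183, 1.245]
wrist_force: [-5.8, 0.9, 11.3]
gripper_width: 0.0005
```

It has bottomed out at z=0.1591 with 11 N. I'll hold a bit longer under load, then release.

Call:
step_arm --targets '[[[0,0,-1.5,0],[0,0,-1.5,0],[0,0,-1.5,0],[0,0,-1.5,0],[0,0,-1.5,0],[0,0,-1.5,0],[0,0,-1.5,0],[0,0,3,0]]]'

```text
time: 10.08
ee_pos: [0.4948, -0.0702, 0.1623]
orientation: [-1.249, 1.183, 1.245]
wrist_force: [-1.4, -0.1, 2.8]
gripper_width: 0.0008
```

Call:
step_arm --targets '[[[0,0,6,0],[0,0,14,0],[0,0,24,0],[0,0,40,0],[0,0,60,0],[0,0,85,0],[0,0,110,0],[0,0,125,0]]]'

```text
time: 10.75
ee_pos: [0.4951, -0.0702, 0.2909]
orientation: [-1.252, 1.181, 1.242]
wrist_force: [-0.1, 0.2, 0.2]
gripper_width: 0.0008
```

```bash
python3 - <<'E'
from h import *
from cell import env,cams
o=env.get_obs();print(o["ee_pos"],o["wrist_force"],o["time"])
D={n:cams.get_image(n) for n in["scene","side","wrist"]}
a=D["scene"]["image"][150:300,250:430];b=D["side"]["image"][80:280,240:440]
cv2.imwrite("pics/s6.png",cv2.hconcat([cv2.resize(a,(400,333)),cv2.resize(b,(333,333))])[:,:,::-1])
cv2.imwrite("pics/w6.png",D["wrist"]["image"][:,:,::-1])
for n,d in D.items():
    P=cloud(d,o);im=d["image"].astype(int);x,y,z=P[...,0],P[...,1],P[...,2];ok=d["range_z"]>0
    for nm,m in [("tab",ok&(x>.58)&(x<.72)&(abs(y)<.06)&(z>.136)&(z<.163)&(im.sum(-1)<110)),("key",ok&(abs(x-.493)<.008)&(abs(y+.07)<.008)&(z<.095)&(im.sum(-1)<130))]:
        if m.sum()>3: print(n,nm,m.sum(),np.median(P[m],0).round(4),P[m].min(0).round(4),P[m].max(0).round(4))
E
```

```text
[ 0.49511016 -0.07022911  0.29092996] [-0.13005872  0.16796996  0.20968135] 10.75
scene tab 286 [0.655  0.0101 0.1487] [ 0.6165 -0.0139  0.1361] [0.6879 0.0278 0.1612]
scene key 18 [ 0.4907 -0.0698  0.0814] [ 0.486  -0.0774  0.0787] [ 0.4982 -0.0625  0.084 ]
side tab 308 [0.6522 0.0015 0.1459] [ 0.6112 -0.0183  0.136 ] [0.6824 0.0294 0.1625]
side key 31 [ 0.4923 -0.0695  0.085 ] [ 0.4853 -0.0776  0.0833] [ 0.5004 -0.0623  0.0891]
wrist key 276 [ 0.4929 -0.0698  0.0853] [ 0.485  -0.078   0.0833] [ 0.501  -0.062   0.0869]
```

View pics/s6.png

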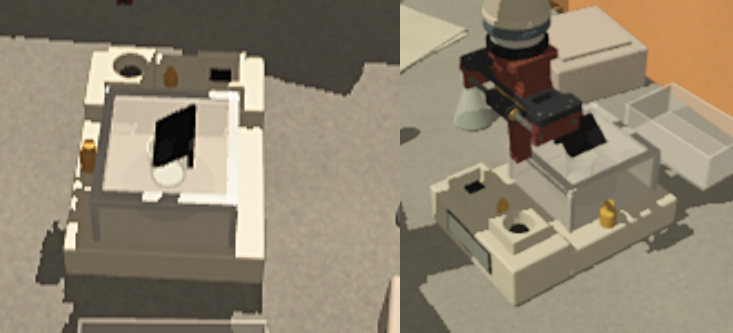

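View pics/w6.png

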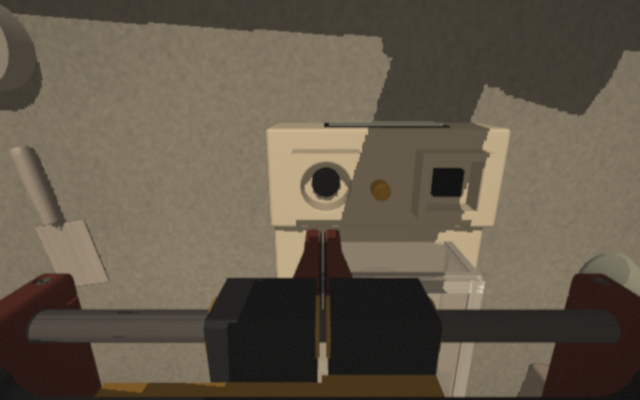

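```bash
python3 -c "
from cell import hand_in;print(hand_in())"
```

```text
the job is handed in; nothing more can be done
None
```

I shut the draught-shield lid, then pressed, held and released the tare key. I handed the job in at about 11 s, and `hand_in()` gives no verdict.

- **Lid:** I pushed the tab's face with the backs of the closed fingers, over about 78 mm, until the lid met its stop. There the motion ceased and the force rose to 10 N. Afterwards the tab face measured at y ≈ 0.026 m, which is where fully shut puts it, and the lid looked flush in the scene and side views.
- **Tare key:** The fingertips bottomed out in the round well at tip height 0.079 m with 11 N, which matches the key's fully-down height. I estimate the hold at about 0.95 s from the move timing, because the force was only read at the end of each call. After release the key top measured 0.085 m in the wrist and side cameras, which is its up position. The scene camera's coarse reading was 0.081 m; it read about as low before the press.
- **Other things:** The two brass weights, the beaker and the calibration key looked undisturbed in the last pictures. I did not re-measure the flask, jar, dishes and spatula, but the arm never went down near them. At hand-in the gripper was well clear and touching nothing, with about 0 N at the wrist.

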